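# Send the red pattern hanger down the sloped rail

## Robot

A 6-joint arm with a two-finger parallel gripper is mounted at the origin on the work surface. World frame = base frame: x ahead of the robot, y to its left, z up, the work surface at z = 0. Lengths are in mm, angles in rad, forces in N, time in s.
With the tool pointing down it reaches from about 325 to 775 mm from the base axis. Payload 9.3 kg.
Tool frame: the origin (TCP) lies at the very end of the fingers, on their centre line; the grasp point (between the pads) lies env.pinch_z behind it (env.pinch_z is the distance from the TCP to the grasp point, in mm); z points along the fingers, y is the direction in which the jaws open and shut (so a half turn about z gives the same grasp; the last joint's range is limited). The gripper opens to 85 mm and grips with 20 to 120 N. Pads are 22 mm wide; open, the fingers measure 114 mm over their backs; the gripper's body (76 mm by 85 mm) begins 54 mm behind the grasp point. The pads swing forward as they close: fully open they stand 13 mm farther back than shut.
Start: joints at [1.106, 0.259, 0.021, 1.334, 0, 1.418], TCP at [168.726, 523.477, 231.279] pointing down, gripper open.
Joint ranges: [-3.04, 3.04], [-0.91, 1.82], [-1.04, 1.36], [-1.92, 1.95], [-1.52, 1.45], [-3.14, 3.14]. Speed limits (rad/s): [2.22, 2.22, 2.79, 3.14, 3.14, 3.14].

## Interface

Orientations are given as a unit quaternion [w, x, y, z].
In Python, from workcell import sensors, snapshot, env, models gives the robot as it stands.
- The arm moves only by the tool send_rows, never from a script. Its argument "plan" is a list that holds one entry, the list of rows, each a list of 6 numbers: the shift along the tool's x, y, z in cm, then the turn, a rotation vector about the tool's x, y, z in rad. In form: [[[tx, ty, tz, ax, ay, az], ...]]. A call has 1 to 8 rows; each row is the pose to reach, as a shift and turn from the pose measured when the call began, along the tool's axes at that moment; what a row does not reach only later rows make up. A row lasts 1/10 s, in which the tool goes at most 50 mm and 8.59 degrees, less where a joint would pass 70% of its speed; a pose out of reach is approached as far as the arm can. A call with a gripper value outside its range is refused whole. "claw" is the finger opening in cm, from 0 to 8.54, set as the call begins (left out, the last holds). The fingers move at their own pace and stop on an object; "newtons" is the grip in N (left out, the last holds). Time passes only in rows, so rows that repeat a pose let the fingers close. It gives the time, the measured TCP pose, the force and the opening at its end, in the units of the state.
- sensors.get_obs(): the state, without advancing time (a new reading comes with each control period).
- snapshot(name): name is "scene" or "top"; returns a dict with "frame" (400x640x3 uint8, blue, green, red), "K" (3x3 intrinsics, pixels), "distortion" ([k1, k2, p1, p2, k3] as OpenCV has them; the pictures are not rectified), "R" (3x3) and "t" (3): a world point X has camera coordinates R X + t. Camera axes: x right, y down, z forward; pixel columns grow to the right and rows downward; lengths in mm; the calibration is good to about 2 mm. A picture is of the moment at which its call begins. There is no depth.
- env.sign_off(): hands the job in, once; it reports no verdict.
Trained networks look in a picture, given as the dict that the camera call returned (one of the last four; its "shot" number tells which), for a name from the list of things; names that differ only in an ending like _2 or _b are one class to them, and where a whole thing is asked for, a point or a joint stands for the part that bears it (a point fixed in the world has none). Each returns a list of dicts, best first, with "p" (0 to 1); they miss things now and then, are a little off and sometimes report something else, mostly with a low value. They report only what shows in the picture. A call takes as long as a camera call. They do not tell look-alikes from the thing itself.
- models.spot_in(picture, name): "at" ([x, y, z] in mm, in world coordinates, good to about 4 mm: the middle of the surface that is visible of it).
- models.masks_of(picture, name): "region" (400x640 bool, what is visible of it).
The state is a dict: "t": time; "joints": joint angles; "qd": joint speeds; "joint_efforts": joint torques, N m; "eef_pos": TCP position; "ee_rot": TCP orientation; "wrist_force": force on the tool from outside, world axes, zero at the start; "moment": the same for the moment, N m; "finger_gap": finger opening in mm.
Only numpy, scipy, OpenCV 4.12 (cv2) and the standard library are available. Lean on these libraries where they do the work, as an engineer would, in place of code of your own. Each camera call takes 0.05 s, during which the arm holds its last target. There are 200 camera calls.

## Task

Pick up the red roller hanger by its tab and set its hook over the sloped rail at the green band near the high end, with the rollers on top of the bar, then let go and let it roll by itself down to the black stop. Hold it until it sits on the rail, do not push it along, and leave the blue and yellow hangers where they stand.

Things in the scene. Friction and masses are not known exactly. Their poses are not given: they have to be found in the camera images.
- red_hanger_tab (a point): Red roller hanger, 0.29-0.38 kg, standing on its two feet; point = centre of its top tab (14 mm in x, 36 in y, 46 high), 152 mm above the feet; z up. Saddle hook 80 mm long (y), open below and at both ends, ends alike: gap 40 mm in x. Inside, at y +-26 mm, 2 black rollers with a 16 mm wide groove, its floor 54 mm below the point, flanges 9 mm lower, V-shaped. Strap 46 x 80 mm under the tab
- blue_hanger_tab (a point): a roller hanger just like the red one but blue (grip tab, top strap and lattice blue); it stays where it stands. The point is the centre of its grip tab, 152 mm above its feet; axes as for the red one
- yellow_hanger_tab (a point): a roller hanger just like the red one but yellow (grip tab, top strap and lattice yellow); it stays where it stands. The point is the centre of its grip tab, 152 mm above its feet; axes as for the red one
- rail: Fixed sloped flat bar 12 mm wide on thin posts, wooden foot 80x440x12. Origin: foot centre, on table; y along bar to its high end, z up. Bar top 150 mm up at y=0, +0.14 mm per mm of y (8 deg), y -210..210. Green band y 100..160. Black stop, 44 wide, rises 38 mm over bar, face at y=-170. A hanger set on tips 8 deg, rolls down in about 4 s; tab centre then at y=-138, 186 up
Mind the look-alikes: they are no part of the job. There is more than one size of the part that bears yellow_hanger_tab; the job needs the smallest.

How it is judged (in metres and radians):
On the way, in this order (a step that is already met when the one before it is completed fails the run):
1. the red hanger, still held, sits over the rail at the green band (tab centre within 40 to 50 mm of the band's middle along the rail, 20 mm across it, and within 15 mm of its seated height) (x of red_hanger_tab in the frame of rail between -0.02 and 0.02 m and y of red_hanger_tab in the frame of rail between 0.08 and 0.17 m and z of red_hanger_tab in the frame of rail between 0.207 and 0.242 m and angle between the y axis of red_hanger_tab and the y axis of rail, either way round below 0.3 rad and angle between red_hanger_tab's own z axis and vertical below 0.3 rad and contact force between the fingers and red_hanger above 0.2 N), for 0.1 s.
2. let go, it rolls past the middle of the rail by itself (x of red_hanger_tab in the frame of rail between -0.02 and 0.02 m and y of red_hanger_tab in the frame of rail between -0.2 and 0.02 m and z of red_hanger_tab in the frame of rail between 0.165 and 0.225 m and contact force between the fingers and red_hanger below 0.1 N), for 0.04 s.
At the end, for the whole second after the job is handed in: The red hanger hangs on the rail against the black stop, at rest and released: tab centre within about 15 mm of its stopped place along the rail, 20 mm across it and 12 mm in height, within 17 degrees of the rail's direction; the blue and yellow hangers still stand (x of red_hanger_tab in the frame of rail between -0.02 and 0.02 m and y of red_hanger_tab in the frame of rail between -0.153 and -0.118 m and z of red_hanger_tab in the frame of rail between 0.174 and 0.198 m and angle between the y axis of red_hanger_tab and the y axis of rail, either way round below 0.3 rad and angle between red_hanger_tab's own z axis and vertical below 0.3 rad and contact force between the fingers and red_hanger below 0.1 N and linear speed of red_hanger below 0.03 m/s and angle between each of blue_hanger_tab, yellow_hanger_tab's own z axis and vertical below 0.2 rad); the robot touches nothing.
It fails at once if the red hanger is touched by the fingers while on the lower half of the rail (pushed or carried to the stop) (x of red_hanger_tab in the frame of rail between -0.02 and 0.02 m and y of red_hanger_tab in the frame of rail between -0.2 and 0.03 m and z of red_hanger_tab in the frame of rail between 0.165 and 0.225 m and contact force between the fingers and red_hanger above 0.3 N).
It fails at once if the blue or the yellow hanger is moved by more than 30 mm (distance of any of blue_hanger_tab, yellow_hanger_tab from where it was at the start of the episode above 0.03 m).
It also fails if it takes over 48 s, if anything falls off the work surface, if the arm or the gripper's body presses on something with over 40 N, if the wrist force passes 120 N, or if a joint passes its speed limit or range.

## Working session

There is one attempt and no reset: what is moved stays moved. The work goes in short steps, Python scripts to look and compute and a tool call to move; the robot and the scene stay as the last step left them, time stands still between calls to the robot, and variables do not carry over. Pictures are saved under pics/ and viewed, about 8 in all and at most 12, crops included, and the job is handed in when it is done.

Besides the shell and the picture viewer there is one more tool, called after ">>>" as a command line: name --argument value ..., lists and objects as JSON in quotes. send_rows: Moves the arm, as the interface text tells. Its arguments: {"type":"object","properties":{"plan":{"type":"array","items":{"type":"array","items":{"type":"array","items":{"type":"number"}}}},"claw":{"type":"number"},"newtons":{"type":"number"}},"required":["plan"]}

```bash
mkdir -p pics; python3 - <<'E'
from workcell import sensors, snapshot, env, models
import cv2, numpy as np
o=sensors.get_obs(); print(o['t'],o['eef_pos'],o['ee_rot'],o['finger_gap'],env.pinch_z)
for c in ['scene','top']:
    s=snapshot(c); cv2.imwrite(f'pics/{c}0.png',s['frame']); print(c,s['K'].tolist() if hasattr(s['K'],'tolist') else s['K'],s['R'],s['t'],s['distortion'])
    for n in ['red_hanger_tab','blue_hanger_tab','yellow_hanger_tab','rail']:
        for d in models.spot_in(s,n): print(n,np.round(d['at']),round(d['p'],2), cv2.projectPoints(np.array([d['at']],float),cv2.Rodrigues(np.array(s['R']))[0],np.array(s['t']),np.array(s['K']),np.array(s['distortion']))[0].ravel().round())
E
```

```text
0.0 [168.58789908 523.2378188  230.65583007] [-1.98999895e-04  1.55237338e-01  9.87876976e-01 -6.40174217e-04] 85.29950773065089 18.700000000000003
scene [[365.8559407966579, 0.0, 321.548056880217], [0.0, 365.8559407966579, 197.3999903449832], [0.0, 0.0, 1.0]] [[-0.34755269  0.93765885  0.00173204]
 [ 0.53023978  0.19806152 -0.82438911]
 [-0.7733388  -0.28560026 -0.56602084]] [ 112.08789612 -167.66282449 1357.62239731] [-0.0105075  0.         0.         0.         0.       ]
red_hanger_tab [478.  18.  94.] 0.94 [307. 202.]
blue_hanger_tab [ 474. -198.   94.] 0.85 [234. 185.]
yellow_hanger_tab [476. 209.  85.] 0.71 [381. 221.]
yellow_hanger_tab [322. 327. 125.] 0.67 [441. 184.]
yellow_hanger_tab [343. 142. 178.] 0.6 [370. 157.]
rail [643.  14.  14.] 0.79 [279. 269.]
top [[437.17665971425504, 0.0, 313.2467092691204], [0.0, 437.17665971425504, 197.2346561540622], [0.0, 0.0, 1.0]] [[ 0.02865967 -0.99947476 -0.0151273 ]
 [-0.99168351 -0.02653018 -0.12593635]
 [ 0.12546887  0.01861079 -0.99192298]] [  37.25671284  473.0265244  1173.76353841] [-0.05485259  0.          0.          0.          0.        ]
red_hanger_tab [450.  13. 127.] 0.98 [327. 201.]
blue_hanger_tab [ 444. -206.  125.] 0.93 [414. 206.]
blue_hanger_tab [453.  12. 126.] 0.7 [327. 200.]
yellow_hanger_tab [447. 204. 131.] 0.9 [252. 200.]
yellow_hanger_tab [309. 130. 176.] 0.89 [277. 257.]
yellow_hanger_tab [297. 316. 179.] 0.73 [199. 259.]
rail [626. -12.  14.] 0.86 [337. 145.]
```

View pics/scene0.png

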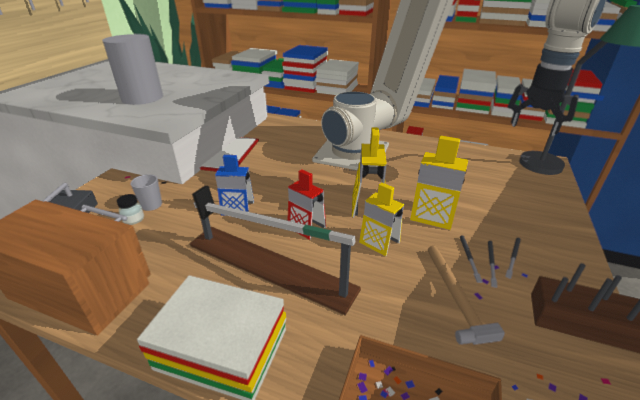

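View pics/top0.png

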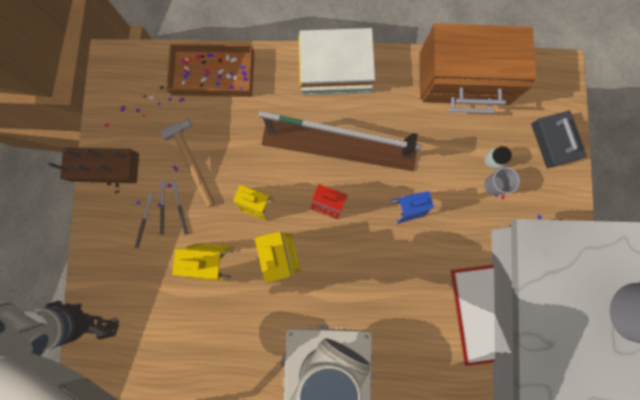

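```bash
python3 - <<'E'
import cv2
for n,(x0,y0,w,h),f in [('scene',(185,160,200,150),4),('top',(245,100,190,125),4.2)]:
    i=cv2.imread(f'pics/{n}0.png')[y0:y0+h,x0:x0+w]
    cv2.imwrite(f'pics/{n}0c.png',cv2.resize(i,None,fx=f,fy=f,interpolation=cv2.INTER_CUBIC))
E
```

```text
(no output)
```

View pics/scene0c.png

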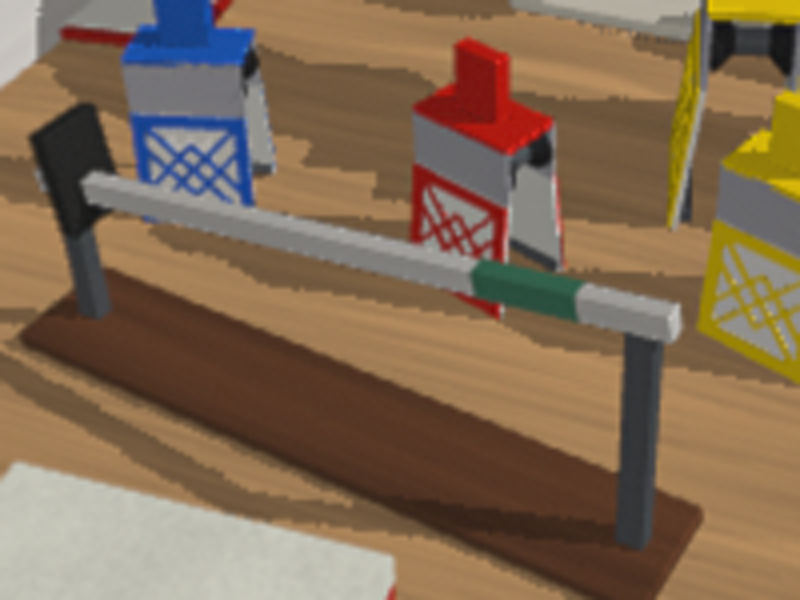

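View pics/top0c.png

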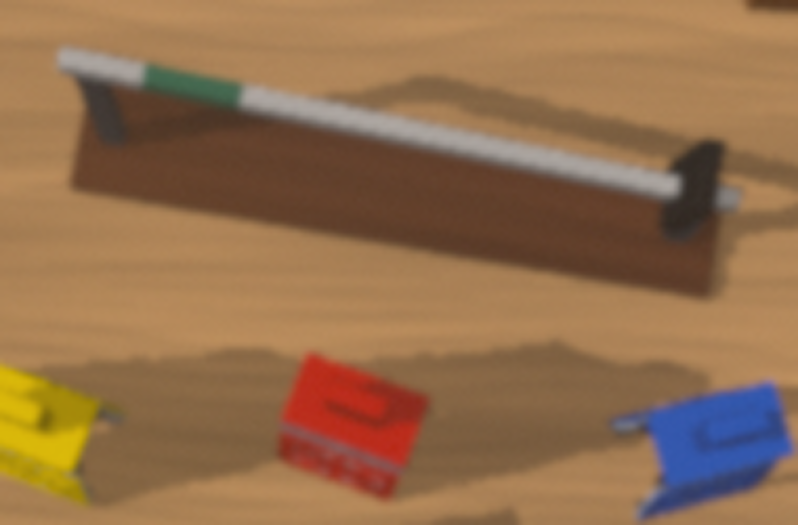

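```bash
cat > h.py <<'E'
import numpy as np, cv2
from scipy.optimize import least_squares
def proj(s,P): return cv2.projectPoints(np.array(P,float),cv2.Rodrigues(np.array(s['R']))[0],np.array(s['t']),np.array(s['K']),np.array(s['distortion']))[0][:,0]
def uncrop(p,c): return np.array([c[0]+(p[0]+.5)/c[2]-.5,c[1]+(p[1]+.5)/c[2]-.5])
def place(q,P):
    c,s=np.cos(q[2]),np.sin(q[2]); P=np.array(P,float)
    return np.c_[q[0]+c*P[:,0]-s*P[:,1],q[1]+s*P[:,0]+c*P[:,1],P[:,2]]
def fit(obs,q0):  # obs list of (shot,crop,[(X,px)])
    def r(q): return np.concatenate([(proj(s,place(q,[a for a,_ in l]))-[uncrop(b,c) for _,b in l]).ravel() for s,c,l in obs])
    f=least_squares(r,q0,x_scale=[10,10,.1],loss='soft_l1'); return f.x, r(f.x).reshape(-1,2).round(1)
E
cat > m.py <<'E'
from h import *
from workcell import snapshot
S=snapshot('scene');T=snapshot('top'); cs=(185,160,4);ct=(245,100,4.2)
z=129
q,r=fit([(T,ct,[((23,40,z),(310,352)),((23,-40,z),(430,400)),((-23,-40,z),(403,470)),((-23,40,z),(283,425))]),
 (S,cs,[((23,-40,z),(413,105)),((23,40,z),(510,152)),((-23,40,z),(555,118)),((7,-18,175),(457,47)),((7,18,175),(491,62)),((-7,18,175),(510,52)),((-7,-18,175),(475,38))])],[450,13,-.3])
print('red',q.round(3),r.tolist())
b=lambda y:150+.14*y
q2,r2=fit([(T,ct,[((6,210,b(210)),(62,47)),((-6,210,b(210)),(58,68)),((6,-210,b(-210)),(742,188)),((-6,-210,b(-210)),(738,210)),((6,160,b(160)),(148,64)),((6,100,b(100)),(243,86)),((-40,220,12),(72,187)),((-40,-220,12),(710,297))]),
 (S,cs,[((-6,210,b(210)),(680,305)),((6,210,b(210)),(665,318)),((-6,100,b(100)),(478,260)),((-6,160,b(160)),(583,287)),((-40,220,12),(703,515)),((40,-220,12),(22,338)),((-40,-220,12),(110,268))])],[626,0,-.2])
print('rail',q2.round(3),r2.tolist())
print('target tab',place(q2,[(0,130,222)]))
E
python3 m.py
```

```text
red [ 4.61568e+02  8.58300e+00 -3.55000e-01] [[-0.7, -0.8], [0.2, -0.6], [-0.1, -0.5], [-1.0, -1.5], [0.2, -1.2], [-0.7, -1.4], [0.3, -0.7], [-0.9, -1.9], [1.4, -0.8], [0.5, -0.5], [-1.5, -1.8]]
rail [ 6.31354e+02 -1.84840e+01 -1.55000e-01] [[-0.1, -1.6], [-0.2, -2.0], [0.1, 0.3], [0.3, -0.5], [-0.7, -1.3], [0.5, -1.4], [-1.1, -1.1], [-0.1, 0.1], [-0.4, -1.1], [0.6, -0.7], [0.7, -1.2], [0.5, -2.0], [0.5, -2.8], [-1.0, -2.5], [-0.8, -2.2]]
target tab [[651.43316298 109.95624324 222.        ]]
```

>>> send_rows --plan '[[[0, 0, -5, 0, 0, 0], [-2, -2, -9, 0, 0, 0.1], [-5, -4.5, -10, 0, 0, 0.22], [-8, -7, -10, 0, 0, 0.34], [-11, -10, -10, 0, 0, 0.46], [-14, -13, -10, 0, 0, 0.58], [-17, -16, -10, 0, 0, 0.7], [-20, -18.5, -10, 0, 0, 0.8]]]' --claw 8.5

```text
t: 1.4
eef_pos: [302.5, 284.3, 331.6]
ee_rot: [0.0, 0.53, 0.848, 0.0]
wrist_force: [0.5, 0.5, 1.3]
finger_gap: 85.5
```

```bash
cat > go.py <<'E'
import sys, numpy as np
from scipy.spatial.transform import Rotation as R
from workcell import sensors
def delta(p,yaw,tilt=0):  # target TCP pos, yaw of hanger (tool y along hanger x), tilt about hanger x
    o=sensors.get_obs(); w,x,y,z=o['ee_rot']; A=R.from_quat([x,y,z,w])
    best=None
    hx=np.array([np.cos(yaw),np.sin(yaw),0])
    for sg in (1,-1):
        Y=sg*hx; Z=np.array([0,0,-1.]); B=R.from_matrix(np.c_[np.cross(Y,Z),Y,Z]); B=R.from_rotvec(tilt*hx)*B
        v=(A.inv()*B).as_rotvec()
        if best is None or np.linalg.norm(v)<np.linalg.norm(best): best=v
    print('t',round(o['t'],2),'pos',np.round(o['eef_pos'],1),'F',np.round(o['wrist_force'],1),'gap',round(o['finger_gap'],1),'j',np.round(o['joints'],2))
    print('shift cm',(A.inv().apply(np.array(p)-o['eef_pos'])/10).round(2),'turn',best.round(3))
a=list(map(float,sys.argv[1:])); delta(a[:3],a[3],a[4] if len(a)>4 else 0)
E
python3 go.py 461.6 8.6 300 -0.355
```

```text
t 1.4 pos [302.5 284.3 331.6] F [0.5 0.5 1.3] gap 85.5 j [ 0.55  0.01 -0.02  1.54 -0.    1.67]
shift cm [-31.76   2.19   3.16] turn [ 0.001 -0.     0.809]
```

>>> send_rows --plan '[[[-4, 0.3, 0, 0, 0, 0.12], [-8, 0.6, 0, 0, 0, 0.24], [-12, 0.9, 0, 0, 0, 0.36], [-16, 1.2, 0, 0, 0, 0.48], [-20, 1.4, 0, 0, 0, 0.6], [-24, 1.7, 0.5, 0, 0, 0.7], [-28, 2, 1.5, 0, 0, 0.81], [-31.8, 2.2, 3, 0, 0, 0.81]]]'

```text
t: 2.2
eef_pos: [462.8, 6.4, 301.9]
ee_rot: [0.001, 0.822, 0.569, 0.001]
wrist_force: [0.6, 0.1, 0.8]
finger_gap: 84.8
```

>>> send_rows --plan '[[[0, 0, 0, 0, 0, 0], [0, 0, 0, 0, 0, 0]]]'

```text
t: 2.4
eef_pos: [462.8, 5.7, 301.6]
ee_rot: [0.0, 0.823, 0.568, 0.001]
wrist_force: [-0.2, -0.3, -0.4]
finger_gap: 85.3
```

```bash
python3 go.py 461.6 8.6 200 -0.355; python3 - <<'E'
from workcell import snapshot,sensors
import cv2,numpy as np
from h import *
T=snapshot('top');S=snapshot('scene');p=np.array(sensors.get_obs()['eef_pos'])
print(proj(T,[p]),proj(S,[p]))
a=cv2.resize(T['frame'][140:240,270:390],None,fx=4,fy=4,interpolation=2); b=cv2.resize(S['frame'][120:240,250:370],None,fx=3.33,fy=3.33,interpolation=2)[:400]
c=np.zeros((400,880,3),np.uint8); c[:,:480]=a; c[:b.shape[0],480:480+b.shape[1]]=b; cv2.imwrite('pics/a1.png',cv2.resize(c,(800,364)))
E
```

```text
t 2.4 pos [462.8   5.7 301.6] F [-0.2 -0.3 -0.4] gap 85.3 j [-0.17  0.09 -0.01  1.47  0.    1.76]
shift cm [ 0.22 -0.22 10.16] turn [ 0.001 -0.001 -0.007]
[[331.52017997 186.04044225]] [[303.16034917 122.04427882]]
```

View pics/a1.png

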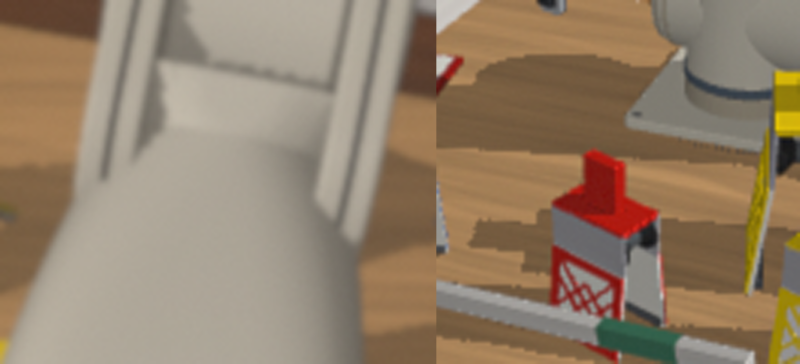

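>>> send_rows --plan '[[[0.2, -0.2, 4, 0, 0, 0], [0.2, -0.2, 8, 0, 0, 0], [0.2, -0.2, 11, 0, 0, 0], [0.2, -0.2, 13, 0, 0, 0], [0.2, -0.2, 15, 0, 0, 0], [0.2, -0.2, 16.3, 0, 0, 0], [0.2, -0.2, 16.5, 0, 0, 0], [0.2, -0.2, 16.5, 0, 0, 0]]]'

```text
t: 3.3
eef_pos: [461.8, 10.4, 138.1]
ee_rot: [0.001, 0.822, 0.57, 0.002]
wrist_force: [0.6, -0.1, -0.0]
finger_gap: 84.9
```

```bash
python3 go.py 461.6 8.6 136 -0.355; python3 - <<'E'
from workcell import snapshot
import cv2
S=snapshot('scene')
cv2.imwrite('pics/a2.png',cv2.resize(S['frame'][120:240,240:380],None,fx=5,fy=5,interpolation=2))
E
```

```text
t 3.3 pos [461.8  10.4 138.1] F [ 0.6 -0.1 -0. ] gap 84.9 j [-0.16  0.16 -0.36  1.05  0.    1.77]
shift cm [-0.18  0.05  0.21] turn [ 0.003 -0.002 -0.003]
```

View pics/a2.png

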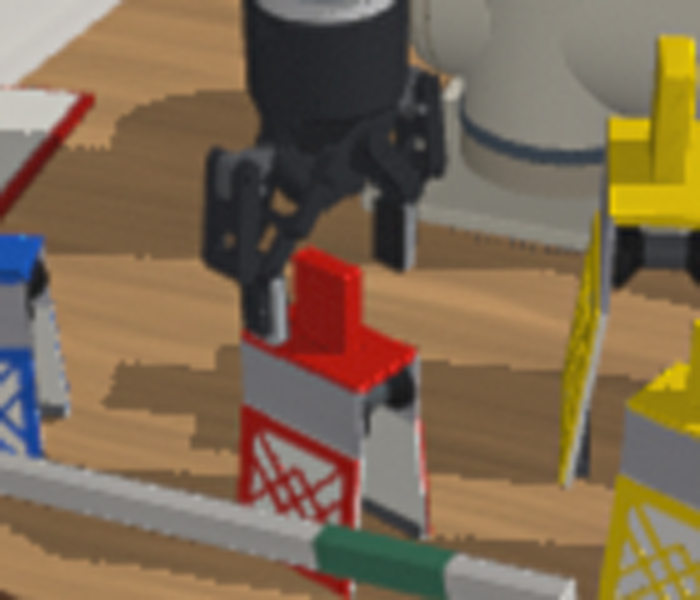

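>>> send_rows --plan '[[[-0.1, 0, 0.1, 0, 0, 0], [-0.1, 0, 0.1, 0, 0, 0], [-0.1, 0, 0.1, 0, 0, 0], [-0.1, 0, 0.1, 0, 0, 0], [-0.1, 0, 0.1, 0, 0, 0], [-0.1, 0, 0.1, 0, 0, 0], [-0.1, 0, 0.1, 0, 0, 0], [-0.1, 0, 0.1, 0, 0, 0]]]' --claw 0 --newtons 60

```text
t: 4.15
eef_pos: [461.9, 9.2, 137.5]
ee_rot: [0.001, 0.822, 0.57, 0.002]
wrist_force: [-0.2, -0.5, 2.6]
finger_gap: 13.4
```

```bash
python3 go.py 461.6 8.6 360 -0.355
```

```text
t 4.15 pos [461.9   9.2 137.5] F [-0.2 -0.5  2.6] gap 13.4 j [-0.16  0.16 -0.36  1.05  0.    1.77]
shift cm [ -0.03   0.09 -22.25] turn [ 0.004 -0.002 -0.003]
```

>>> send_rows --plan '[[[0, 0, -1, 0, 0, 0], [0, 0, -4, 0, 0, 0], [0, 0, -8, 0, 0, 0], [0, 0, -12, 0, 0, 0], [0, 0, -16, 0, 0, 0], [0, 0, -19, 0, 0, 0], [0, 0, -21, 0, 0, 0], [0, 0, -21, 0, 0, 0]]]'

```text
t: 4.95
eef_pos: [461.3, 9.2, 350.1]
ee_rot: [0.003, 0.822, 0.57, 0.003]
wrist_force: [0.3, -1.1, -4.5]
finger_gap: 13.8
```

```bash
python3 go.py 651.4 110 345 -0.155; python3 - <<'E'
from workcell import snapshot
import cv2
S=snapshot('scene')
cv2.imwrite('pics/a3.png',cv2.resize(S['frame'][50:210,220:380],None,fx=3.7,fy=3.7,interpolation=2))
E
```

```text
t 4.95 pos [461.3   9.2 350.1] F [ 0.3 -1.1 -4.5] gap 13.8 j [-0.16  0.09  0.11  1.58  0.    1.77]
shift cm [16.11 14.26  0.67] turn [ 0.009 -0.002 -0.203]
```

View pics/a3.png

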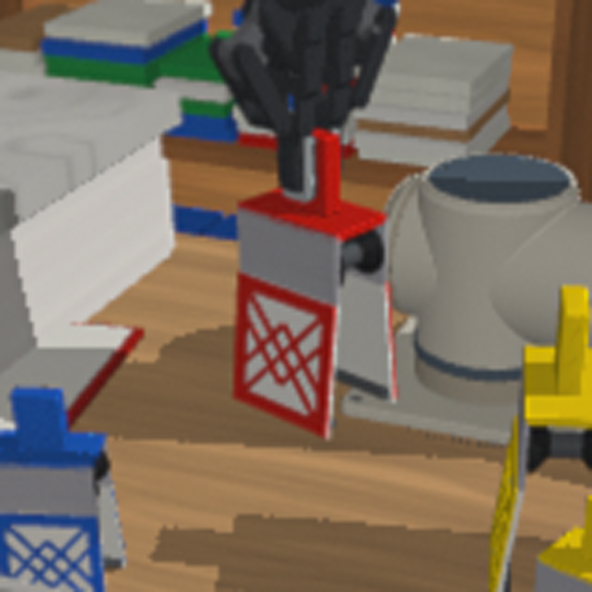

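```bash
python3 - <<'E'
from h import *
from workcell import snapshot
S=snapshot('scene'); c=(220,50,3.7); z=341.6
q,r=fit([(S,c,[((23,-40,z),(238,205)),((23,40,z),(334,238)),((-23,40,z),(386,213)),((7,18,z),(327,215)),((-7,18,z+46),(340,136))])],[461,9,-.355])
print(q,r.tolist()); 
d=q[:2]-[461.3,9.2]; t=-.355; print('along hx,hy',d@[np.cos(t),np.sin(t)],d@[-np.sin(t),np.cos(t)])
print(proj(S,[(461.3,9.2,z+23)]),uncrop((313,175),c))
from workcell import models
print([ (np.round(x['at'],1),x['p']) for x in models.spot_in(S,'red_hanger_tab')])
E
```

```text
[ 4.65479535e+02  1.08425396e+01 -3.65270842e-01] [[-0.5, -0.6], [0.2, -0.5], [0.5, 0.3], [-0.4, 1.1], [0.2, -0.3]]
along hx,hy 3.347995048213605 2.9928874964131307
[[303.55420416  95.0075875 ]] [304.22972973  96.93243243]
[(array([479.1,  20.7, 284.8]), 0.79)]
```

```bash
python3 go.py 650.5 104 345 -0.155 0.14
```

```text
t 5.1 pos [460.5   9.3 346.3] F [ 0.3  0.2 -3.9] gap 13.5 j [-0.16  0.09  0.1   1.58  0.    1.77]
shift cm [15.54 14.48  0.19] turn [ 0.017  0.139 -0.203]
```

>>> send_rows --plan '[[[1, 1, 0, 0, 0, 0], [3.5, 3.2, 0, 0, 0.02, -0.03], [6, 5.6, 0, 0.01, 0.05, -0.07], [8.5, 8, 0, 0.01, 0.08, -0.11], [11, 10.2, 0, 0.01, 0.11, -0.15], [13.5, 12.5, 0, 0.015, 0.14, -0.2], [15, 14, 0.1, 0.017, 0.14, -0.2], [15.5, 14.5, 0.2, 0.017, 0.14, -0.2]]]'

```text
t: 5.9
eef_pos: [652.5, 104.6, 341.5]
ee_rot: [-0.047, 0.759, 0.648, 0.052]
wrist_force: [-0.1, -0.7, -3.9]
finger_gap: 13.2
```

>>> send_rows --plan '[[[0, 0, 0, 0, 0, 0], [0, 0, 0, 0, 0, 0], [0, 0, 0, 0, 0, 0]]]'

```text
t: 6.2
eef_pos: [651.9, 104.3, 341.5]
ee_rot: [-0.047, 0.759, 0.648, 0.052]
wrist_force: [-0.8, -0.3, -3.5]
finger_gap: 13.3
```

```bash
python3 go.py 650.5 104 345 -0.155 0.14; python3 - <<'E'
from workcell import snapshot
import cv2,numpy as np
S=snapshot('scene');T=snapshot('top')
a=cv2.resize(S['frame'][110:260,250:390],None,fx=4,fy=4,interpolation=2)
b=cv2.resize(T['frame'][60:210,235:345],None,fx=2.1,fy=4*0.525,interpolation=2)
c=np.zeros((600,800,3),np.uint8); c[:,:560]=a; c[:b.shape[0],560:560+b.shape[1]]=b
cv2.imwrite('pics/a4.png',c)
E
```

```text
t 6.2 pos [651.9 104.3 341.5] F [-0.8 -0.3 -3.5] gap 13.3 j [-0.03  0.45  0.57  1.69  0.14  1.7 ]
shift cm [-0.01 -0.13 -0.35] turn [-0.004 -0.001 -0.003]
```

View pics/a4.png

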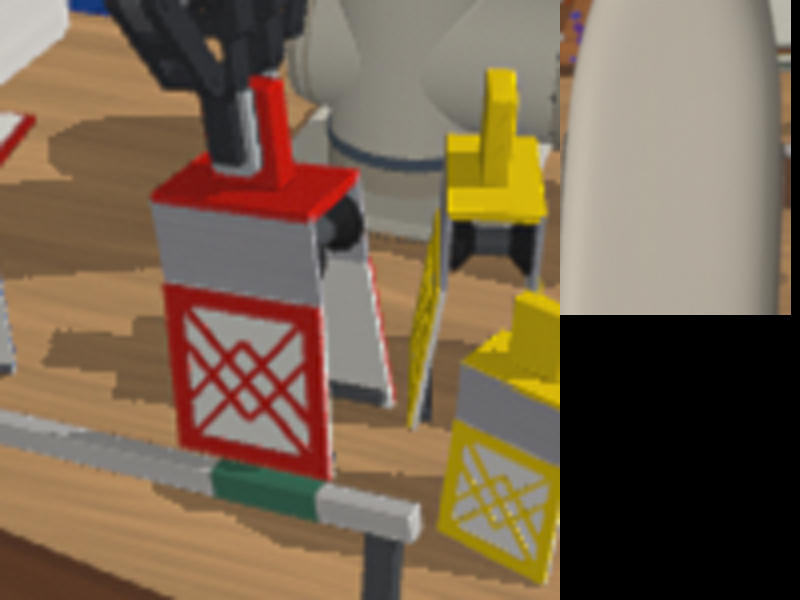

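```bash
python3 - <<'E'
from h import *
from scipy.spatial.transform import Rotation as R
from workcell import snapshot
S=snapshot('scene'); c=(250,110,4); cs=(185,160,4)
tip=R.from_rotvec([.14,0,0])
L=[(23,-40,-23),(23,40,-23),(-23,40,-23),(-23,-40,-23)]; P=[tuple(p) for p in tip.apply(L)+[0,0,341.5+14.4]]
q,r=fit([(S,c,list(zip(P,[(152,202),(312,220),(358,171),(208,155)])))],[650,105,-.155]); print('hanger',q,r.tolist())
b=lambda y:150+.14*y
q2,r2=fit([(S,cs,[((-6,210,b(210)),(680,305)),((6,210,b(210)),(665,318)),((-6,100,b(100)),(478,260)),((-6,160,b(160)),(583,287))]),
 (S,c,[((-6,210,b(210)),(420,507)),((6,210,b(210)),(406,519)),((-6,100,b(100)),(217,460)),((-6,160,b(160)),(321,487))])],[631,-18,-.155])
print('rail',q2,r2.tolist())
t=q2[2]; d=q[:2]-q2[:2]; print('hanger in rail', d@[np.cos(t),np.sin(t)], d@[-np.sin(t),np.cos(t)])
E
```

```text
hanger [ 6.58861410e+02  1.06616092e+02 -1.49187082e-01] [[-0.5, -0.9], [0.1, -0.1], [1.3, 0.6], [-0.5, 0.2]]
rail [ 6.37783175e+02 -1.82347050e+01 -1.40785759e-01] [[-0.6, 0.1], [0.5, 0.6], [-0.1, 0.3], [-0.0, -0.6], [-0.6, -0.4], [0.2, 0.3], [0.1, 0.3], [0.5, -0.6]]
hanger in rail 3.350480992201774 126.57325084947136
```

>>> send_rows --plan '[[[0, -0.23, 0, 0, 0, 0], [-0.14, -0.23, 1, 0, 0, 0], [-0.4, -0.23, 3, 0, 0, 0], [-0.7, -0.23, 5, 0, 0, 0], [-1, -0.23, 7, 0, 0, 0], [-1.26, -0.23, 9, 0, 0, 0], [-1.47, -0.23, 10.5, 0, 0, 0], [-1.54, -0.23, 11, 0, 0, 0]]]'

```text
t: 7.15
eef_pos: [648.4, 104.8, 229.9]
ee_rot: [-0.048, 0.759, 0.647, 0.052]
wrist_force: [0.2, -0.0, -4.3]
finger_gap: 12.9
```

```bash
python3 go.py 649.6 104 207 -0.155 0.14; python3 - <<'E'
from workcell import snapshot
import cv2,numpy as np
S=snapshot('scene')
cv2.imwrite('pics/a5.png',cv2.resize(S['frame'][150:270,250:390],None,fx=5,fy=5,interpolation=2))
E
```

```text
t 7.15 pos [648.4 104.8 229.9] F [ 0.2 -0.  -4.3] gap 12.9 j [-0.03  0.43  0.26  1.39  0.14  1.7 ]
shift cm [-0.39  0.14  2.26] turn [-0.005 -0.001 -0.003]
```

View pics/a5.png

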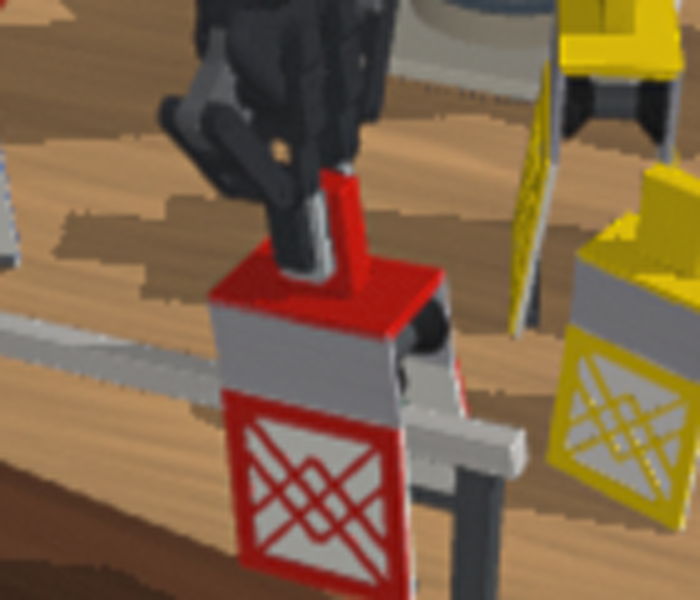

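>>> send_rows --plan '[[[-0.08, 0.1, 0.5, 0, 0, 0], [-0.15, 0.1, 1, 0, 0, 0], [-0.2, 0.1, 1.4, 0, 0, 0], [-0.25, 0.1, 1.7, 0, 0, 0], [-0.28, 0.1, 1.9, 0, 0, 0], [-0.29, 0.1, 2, 0, 0, 0]]]'

```text
t: 7.8
eef_pos: [649.5, 104.7, 209.7]
ee_rot: [-0.048, 0.759, 0.647, 0.052]
wrist_force: [0.7, -0.0, -3.7]
finger_gap: 13.4
```

```bash
python3 go.py 649.6 104 207 -0.155 0.14
```

```text
t 7.8 pos [649.5 104.7 209.7] F [ 0.7 -0.  -3.7] gap 13.4 j [-0.03  0.43  0.22  1.35  0.14  1.7 ]
shift cm [-0.1   0.03  0.26] turn [-0.005 -0.001 -0.003]
```

>>> send_rows --plan '[[[-0.01, 0, 0.1, 0, 0, 0], [-0.03, 0, 0.2, 0, 0, 0], [-0.04, 0, 0.3, 0, 0, 0]]]'

```text
t: 8.1
eef_pos: [649.6, 104.7, 207.2]
ee_rot: [-0.047, 0.759, 0.647, 0.052]
wrist_force: [-2.0, -1.4, 5.9]
finger_gap: 13.9
```

```bash
python3 go.py 649.6 104 207 -0.155 0.14; python3 - <<'E'
from workcell import snapshot
import cv2,numpy as np
S=snapshot('scene')
cv2.imwrite('pics/a6.png',cv2.resize(S['frame'][170:270,270:370],None,fx=6,fy=6,interpolation=2))
E
```

```text
t 8.1 pos [649.6 104.7 207.2] F [-2.  -1.4  5.9] gap 13.9 j [-0.03  0.43  0.22  1.34  0.14  1.7 ]
shift cm [-0.07  0.01  0.01] turn [-0.004 -0.001 -0.003]
```

View pics/a6.png

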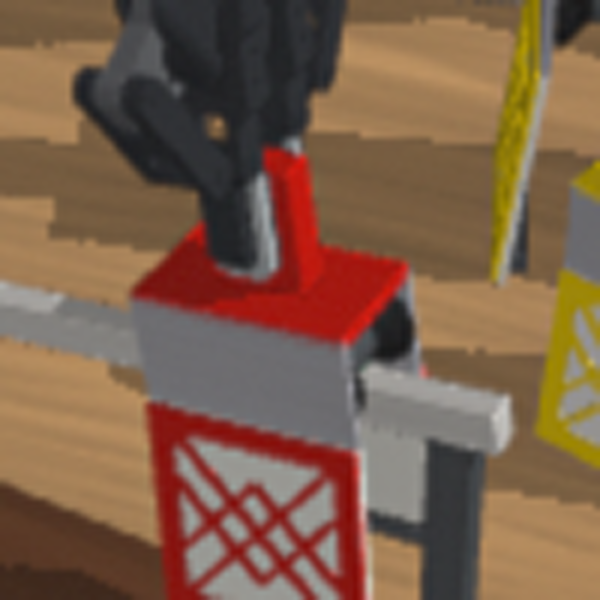

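>>> send_rows --plan '[[[0, 0, 0, 0, 0, 0], [0, 0, 0, 0, 0, 0], [0, 0, 0, 0, 0, 0], [0, 0, 0, 0, 0, 0], [0, 0, 0, 0, 0, 0], [0, 0, 0, 0, 0, 0], [0, 0, 0, 0, 0, 0], [0, 0, 0, 0, 0, 0]]]' --claw 8.5

```text
t: 8.95
eef_pos: [649.5, 104.7, 207.3]
ee_rot: [-0.047, 0.759, 0.647, 0.052]
wrist_force: [0.1, -0.1, -0.4]
finger_gap: 85.1
```

>>> send_rows --plan '[[[0, 0, -1, 0, 0, 0], [0, 0, -3, 0, 0, 0], [0, 0, -6, 0, 0, 0], [0, 0, -9, 0, 0, 0], [0, 0, -12, 0, 0, 0], [0, 0, -14, 0, 0, 0], [0, 0, -14, 0, 0, 0], [0, 0, -14, 0, 0, 0]]]'

```text
t: 9.75
eef_pos: [647.2, 85.0, 346.3]
ee_rot: [-0.047, 0.759, 0.647, 0.053]
wrist_force: [-0.3, -0.4, -0.7]
finger_gap: 84.9
```

>>> send_rows --plan '[[[0, 0, 0, 0, 0, 0], [0, 0, 0, 0, 0, 0], [0, 0, 0, 0, 0, 0], [0, 0, 0, 0, 0, 0], [0, 0, 0, 0, 0, 0], [0, 0, 0, 0, 0, 0], [0, 0, 0, 0, 0, 0], [0, 0, 0, 0, 0, 0]]]'

```text
t: 10.55
eef_pos: [647.2, 85.0, 346.3]
ee_rot: [-0.047, 0.759, 0.647, 0.053]
wrist_force: [0.0, -0.5, -0.1]
finger_gap: 85.2
```

>>> send_rows --plan '[[[0, 0, 0, 0, 0, 0], [0, 0, 0, 0, 0, 0], [0, 0, 0, 0, 0, 0], [0, 0, 0, 0, 0, 0], [0, 0, 0, 0, 0, 0], [0, 0, 0, 0, 0, 0], [0, 0, 0, 0, 0, 0], [0, 0, 0, 0, 0, 0]]]'

```text
t: 11.35
eef_pos: [647.2, 85.0, 346.3]
ee_rot: [-0.047, 0.759, 0.647, 0.052]
wrist_force: [-0.9, 1.1, 0.3]
finger_gap: 84.9
```

>>> send_rows --plan '[[[0, 0, 0, 0, 0, 0], [0, 0, 0, 0, 0, 0], [0, 0, 0, 0, 0, 0], [0, 0, 0, 0, 0, 0], [0, 0, 0, 0, 0, 0], [0, 0, 0, 0, 0, 0], [0, 0, 0, 0, 0, 0], [0, 0, 0, 0, 0, 0]]]'

```text
t: 12.15
eef_pos: [647.2, 85.0, 346.3]
ee_rot: [-0.047, 0.759, 0.647, 0.053]
wrist_force: [0.2, 0.3, 0.7]
finger_gap: 84.8
```

>>> send_rows --plan '[[[0, 0, 0, 0, 0, 0], [0, 0, 0, 0, 0, 0], [0, 0, 0, 0, 0, 0], [0, 0, 0, 0, 0, 0], [0, 0, 0, 0, 0, 0], [0, 0, 0, 0, 0, 0], [0, 0, 0, 0, 0, 0], [0, 0, 0, 0, 0, 0]]]'

```text
t: 12.95
eef_pos: [647.2, 85.0, 346.3]
ee_rot: [-0.047, 0.759, 0.647, 0.052]
wrist_force: [-0.1, 0.2, 0.2]
finger_gap: 84.8
```

```bash
python3 - <<'E'
from workcell import snapshot,sensors
import cv2,numpy as np
from h import *
S=snapshot('scene'); q=[631.4,-18.5,-.155]
print('expected tab px',proj(S,place(q,[(0,-138,186)])), sensors.get_obs()['t'])
cv2.imwrite('pics/a7.png',cv2.resize(S['frame'][140:290,190:390],None,fx=4,fy=4,interpolation=2))
E
```

```text
expected tab px [[213.04833439 184.915156  ]] 13.0
```

View pics/a7.png

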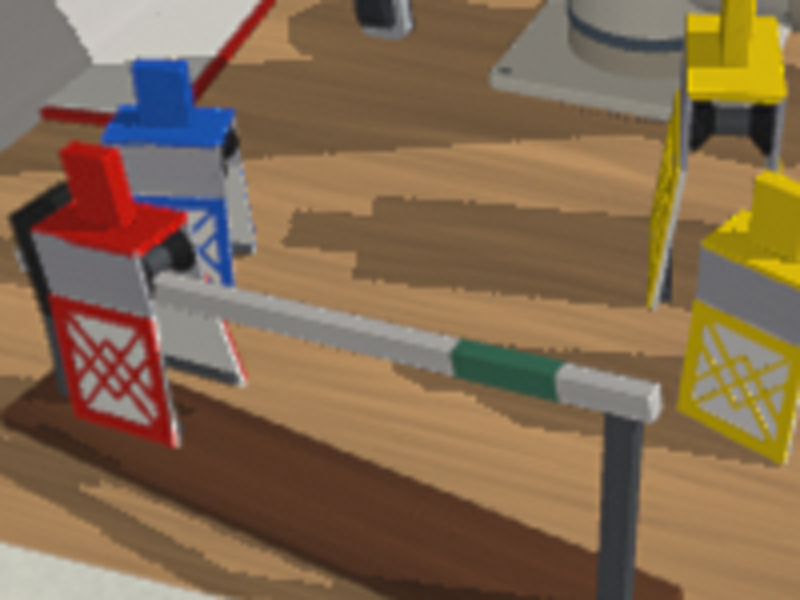

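>>> send_rows --plan '[[[0, 0, 0, 0, 0, 0], [0, 0, 0, 0, 0, 0], [0, 0, 0, 0, 0, 0], [0, 0, 0, 0, 0, 0], [0, 0, 0, 0, 0, 0], [0, 0, 0, 0, 0, 0], [0, 0, 0, 0, 0, 0], [0, 0, 0, 0, 0, 0]]]'

```text
t: 13.8
eef_pos: [647.2, 85.0, 346.3]
ee_rot: [-0.047, 0.759, 0.647, 0.053]
wrist_force: [-0.4, 0.8, 0.1]
finger_gap: 85.1
```

```bash
python3 - <<'E'
from workcell import snapshot,env
import cv2,numpy as np
f=snapshot('scene')['frame'][140:290,190:390]
a=cv2.resize(cv2.imread('pics/a7.png'),(200,150),interpolation=cv2.INTER_AREA)
d=cv2.absdiff(f,a).max(2); print('changed px',(d>40).sum())
if (d>40).sum()<40: print(env.sign_off())
E
```

```text
changed px 29
the job is handed in; nothing more can be done
None
```

I gripped the red hanger by its tab and set it over the green band, tilted 8° to match the rail. I held it until the wrist force showed contact, at the predicted height. Then I opened the fingers and backed off, and it rolled down to the black stop by itself. The job was handed in at about 14 s.

**Last checks:**
- **Hanger position:** its tab showed at about pixel (214, 186), against (213, 185) expected for the stopped place.
- **At rest:** two pictures 0.8 s apart were almost the same. 29 pixels changed, which I put down to edge and resizing effects.
- **Robot clear:** the gripper was open and well above, with about zero wrist force.
- **Other hangers:** in the last picture the blue and the small yellow hanger look upright and where they stood. I judged this by eye and did not measure it.

**One disagreement:** the two cameras differed by a few mm on positions across the rail. I placed the hanger by how it lined up with the rail in one picture and split the 2 mm difference.

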